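# Separate three nested flowerpots

## Task

Take the nest of three terracotta pots apart. Stand the large pot in the middle of the large saucer and the middle-sized pot in the middle of the small saucer, and lower the small pot into the mouth of the white cover pot until its collar rests on the rim. All pots must end upright and let go of; do not drop them, and leave the yellow-lidded glaze pot and the timer where they are.

Things in the scene. Friction and masses are not known exactly. Their poses are not given: they have to be found in the camera images.
- pot_large: Largest terracotta pot, open, 96 mm high, about 300 g. Upright collar 66 mm across over its top 28 mm (from 68 to 96 mm above the origin); below, the body steps in to 59 mm and tapers to a 44 mm foot. Mouth 52 mm. Origin: centre of its underside; z up. Starts on the table at the bottom of the nest.
- pot_middle: Middle-sized terracotta pot, open, 88 mm high, about 220 g. Upright collar 58 mm across over its top 28 mm (from 60 to 88 mm above the origin); below, the body steps in to 49 mm and tapers to a 37 mm foot. Mouth 44 mm. Origin: centre of its underside; z up. Starts in the large pot, collar on its rim (origin 36 mm above that pot's); 1.5 mm play, lifts straight out.
- pot_small: Smallest terracotta pot, open, 80 mm high, about 160 g. Upright collar 50 mm across over its top 28 mm (from 52 to 80 mm above the origin); below, the body steps in to 41 mm and tapers to a 30 mm foot. Mouth 36 mm. Origin: centre of its underside; z up. Starts in the middle pot, collar on its rim (origin 36 mm above that pot's); 1.5 mm play, lifts straight out.
- saucer_large: Large round terracotta saucer, loose, 120 mm across and 18 mm high with a raised rim; flat inner floor about 84 mm across, 8 mm above the origin. Place of the large pot. Origin: centre of the underside; z up.
- saucer_small: Small round terracotta saucer, loose, 88 mm across and 18 mm high with a raised rim; flat inner floor about 64 mm across, 8 mm above the origin. Place of the middle-sized pot. Origin: centre of the underside; z up.
- cover_pot: Squat white cover pot, loose, about 600 g, 75 mm high, 86 mm across, with a flat shoulder at the top round a central mouth 44.4 mm across. The small pot's body goes in (1.7 mm play all round when home, 7 mm at its foot) until its collar rests on the rim, its origin then 23 mm above the cover pot's. Origin: centre of the underside; z up.
- glaze_pot: Bystander: white glaze pot with a yellow press lid, 71 mm across, 76 mm high, loose. Origin: centre of the underside.
- timer: Bystander: cream round clockwork timer with a black knob, 68 mm across, 61 mm high, loose. Origin: centre of the underside.
Not all that is in view belongs to the job. Leave any blue look-alike of the pot_large alone.

How it is judged:
At the end, for the whole second after the job is handed in: Large pot on the large saucer and middle pot on the small one, each within 15 mm of its centre; small pot within 6 mm of the cover pot's axis, collar on the rim; all within 4 mm of the resting height, upright within 0.08 rad, at rest and released (horizontal distance between pot_large and saucer_large below 0.015 m and z of pot_large in the frame of saucer_large between 0.004 and 0.012 m and angle between each of pot_large, pot_middle, pot_small's own z axis and vertical below 0.08 rad and linear speed of each of pot_large, pot_middle, pot_small below 0.02 m/s and contact force between each of pot_large, pot_middle, pot_small and the fingers below 0.1 N and horizontal distance between pot_middle and saucer_small below 0.015 m and z of pot_middle in the frame of saucer_small between 0.004 and 0.012 m and horizontal distance between pot_small and cover_pot below 0.006 m and z of pot_small in the frame of cover_pot between 0.019 and 0.027 m); the robot touches nothing.
It fails at once if the large pot is dropped: it falls freely at more than 0.7 m/s (about 25 mm of fall) (contact force between pot_large and anything else below 0.02 N and linear speed of pot_large above 0.7 m/s).
It fails at once if the middle pot is dropped: it falls freely at more than 0.7 m/s (about 25 mm of fall) (contact force between pot_middle and anything else below 0.02 N and linear speed of pot_middle above 0.7 m/s).
It fails at once if the small pot is dropped: it falls freely at more than 0.7 m/s (about 25 mm of fall) (contact force between pot_small and anything else below 0.02 N and linear speed of pot_small above 0.7 m/s).
It fails at once if the glaze pot is shifted by more than 20 mm (distance of glaze_pot from where it was at the start of the episode above 0.02 m).
It fails at once if the timer is shifted by more than 20 mm (distance of timer from where it was at the start of the episode above 0.02 m).
It also fails if it takes over 83 s, if anything falls off the work surface, if the arm or the gripper's body presses on something with over 40 N, if the wrist force passes 120 N, or if a joint passes its speed limit or range.

## Robot

A 7-joint arm with a two-finger parallel gripper is mounted at the origin on a cart in front of the work surface, level with it; the furniture and walls round the work are solid. World frame = base frame: x ahead of the robot, y to its left, z up, the work surface at z = 0. Lengths are in m, angles in rad, forces in N, time in s.
With the tool pointing down it reaches from about 0.4 to 0.875 m from the base axis. Payload 6.5 kg.
Tool frame: the origin (TCP) lies between the finger pads; the fingertips stand 11 mm ahead of it and the grasp point (between the pads) lies 8 mm behind it; z points along the fingers, y is the line along which they close (so a half turn about z gives the same grasp; the last joint's range is limited). The gripper opens to 88 mm and grips with 3 to 60 N. Pads are 18 mm wide; open, the fingers measure 123 mm over their backs; the gripper's body (75 mm by 187 mm) begins 45 mm behind the grasp point.
Start: joints at [1.248, 0.536, -0.004, 1.538, 0.003, 1.067, -0.071], TCP at [0.165, -0.629, 0.25] pointing down, gripper open.
Joint ranges: [-2.7, 2.7], [-0.37, 2.16], [-1.27, 1.26], [0.24, 2.4], [-1.31, 4.45], [0.19, 1.91], [-2.76, 2.76]. Speed limits (rad/s): [2.39, 2.39, 3.14, 3.14, 3.14, 3.14, 3.14].

## Interface

Orientations are given as a unit quaternion [w, x, y, z].
In Python, from workcell import bot, readout, snapshot, recognise, mark_of gives the robot as it stands. Calls block until the motion is done:
- bot.reach(position, orientation): joint-space move of the TCP to a pose.
- bot.move_straight(position, attitude=None, max_speed=0.15): straight line of the TCP; attitude=None keeps the orientation; max_speed is the mean speed in m/s.
- bot.set_joints(angles): joint-space move.
- bot.set_gripper(opening): finger opening in m; the grip force is fixed at half the most; returns when the fingers have stopped.
- bot.pause(seconds).
- bot.inverse_kinematics(position, orientation): joint angles nearest the present ones, or None.
- readout.state(): the state.
- snapshot(name): name is "scene" or "top" or "wrist"; returns a dict with "img" (400x640x3 uint8, red, green, blue), "z_map" (400x640 float32, m along the optical axis (not along the pixel's ray), 0 where there is no reading), "fx", "fy", "cx", "cy" (pixels), "rvec" (rotation vector, rad) and "tvec" (3), from world to camera coordinates, as OpenCV has them; the wrist camera has in their place "tool_from_camera" (4x4, takes a point from camera to tool coordinates, whose origin is the TCP and whose axes are the flange's). Camera axes: x right, y down, z forward; pixel columns grow to the right and rows downward; lengths in m; the calibration is good to about 2 mm. A picture is of the moment at which its call begins: read the wrist's pose just before it.
A pose or a line that the arm cannot do raises bot.IKError and nothing moves.
- bot.close_job(): hands the job in; it is judged then, once.
Trained networks look in the newest picture that a camera, given by its name, has taken for a name from the list of things; names that differ only in an ending like _2 or _b are one class to them, and where a whole thing is asked for, a point or a joint stands for the part that bears it (a point fixed in the world has none). Each returns a list of dicts, best first, with "conf" (0 to 1); they miss things now and then, are a little off and sometimes report something else, mostly with a low value. They report only what shows in the picture. A call takes as long as a camera call. They do not tell look-alikes from the thing itself.
- recognise(camera, name): "location" ([row, column] in pixels, amid what is visible of it).
- mark_of(camera, name): "location" ([row, column] in pixels: a listed point, or the origin of a listed thing).
The state is a dict: "time_s": time; "qpos": joint angles; "joint_velocities": joint speeds; "joint_torque": joint torques, N m; "tool_pos": TCP position; "ee_rot": TCP orientation; "ft_force": force on the tool from outside, world axes, zero at the start; "moment": the same for the moment, N m; "grip_width": finger opening in m; "finger_force": force on a finger pad.
Only numpy, scipy, OpenCV 4.12 (cv2) and the standard library are available. Lean on these libraries where they do the work, as an engineer would, in place of code of your own. Each camera call takes 0.05 s, during which the arm holds its last target. There are 200 camera calls.

## Working session

There is one attempt and no reset: what is moved stays moved. The work goes in short steps, each a Python script; the robot and the scene stay as the last script left them, time stands still between calls to the robot, and variables do not carry over. Pictures are saved under pics/ and viewed, at most 14 in all, crops included, and the job is handed in when it is done.

```bash
ls; mkdir -p pics; cat > h.py <<'E'
import numpy as np, cv2
from workcell import bot, readout, snapshot, recognise, mark_of
def save(s,n): cv2.imwrite('pics/'+n,cv2.cvtColor(s['img'],cv2.COLOR_RGB2BGR))
def cloud(s):
    z=s['z_map'].astype(float); v,u=np.mgrid[:z.shape[0],:z.shape[1]]
    P=np.stack([(u-s['cx'])/s['fx']*z,(v-s['cy'])/s['fy']*z,z],-1)
    if 'rvec' in s:
        R=cv2.Rodrigues(np.array(s['rvec'],float))[0]; W=(P-np.array(s['tvec']).ravel())@R
    else: W=P
    W[z==0]=np.nan
    return W
E
python3 - <<'E'
from h import *
print(readout.state())
for c in ['scene','top']:
    s=snapshot(c); save(s,c+'0.png'); np.savez(c+'0.npz',**s)
    W=cloud(s)
    for n in ['pot_large','pot_middle','pot_small','saucer_large','saucer_small','cover_pot','glaze_pot','timer']:
        for r in recognise(c,n)[:3]:
            i,j=map(int,r['location']); print(c,n,round(r['conf'],2),i,j,W[i,j].round(3))
E
```

```text
pics
{'time_s': 0.0, 'qpos': array([ 1.24779446,  0.53717167, -0.00442515,  1.53884824,  0.0026186 ,
        1.06728684, -0.07119854]), 'joint_velocities': array([ 0.00112138,  0.00021179,  0.00091381, -0.00081498, -0.00160371,
        0.00182267,  0.00202105]), 'joint_torque': array([ 2.16284633e-05, -5.70986903e+01,  9.91173685e-01, -2.51616061e+01,
       -5.60934527e-02,  1.79394556e-02,  1.62806314e-04]), 'tool_pos': array([ 0.16491684, -0.6281271 ,  0.24884533]), 'ee_rot': array([-8.34536916e-04,  9.91763027e-01,  1.28083445e-01, -1.82664403e-04]), 'ft_force': array([ 0.67164324, -0.13838241, -0.32671361]), 'moment': array([ 0.04148448,  0.00402539, -0.02440842]), 'finger_force': 0.0, 'grip_width': 0.0878397691715303}
scene pot_large 0.7 177 251 [0.781 0.101 0.082]
scene pot_middle 0.89 233 205 [0.552 0.323 0.117]
scene pot_middle 0.24 256 202 [0.556 0.335 0.064]
scene pot_small 0.91 216 198 [0.598 0.317 0.132]
scene saucer_large 0.76 203 434 [ 0.494 -0.277  0.008]
scene saucer_small 0.66 210 264 [0.648 0.14  0.06 ]
scene saucer_small 0.58 217 350 [ 0.571 -0.059  0.006]
scene cover_pot 0.59 255 315 [0.423 0.147 0.063]
scene glaze_pot 0.97 209 263 [0.65  0.141 0.062]
scene timer 0.93 296 268 [0.39  0.277 0.044]
top pot_large 0.9 123 304 [0.824 0.081 0.021]
top pot_large 0.75 207 205 [0.57  0.286 0.091]
top pot_middle 0.74 206 197 [0.565 0.294 0.125]
top pot_middle 0.71 264 438 [ 0.487 -0.278  0.009]
top pot_small 0.97 194 185 [0.592 0.328 0.117]
top saucer_large 0.65 263 437 [ 0.489 -0.275  0.011]
top saucer_large 0.18 264 272 [0.455 0.128 0.01 ]
top saucer_small 0.78 219 353 [ 0.583 -0.063  0.007]
top saucer_small 0.64 172 278 [0.67  0.128 0.08 ]
top saucer_small 0.63 283 211 [0.399 0.259 0.053]
top cover_pot 0.63 266 272 [0.451 0.128 0.007]
top glaze_pot 0.61 172 278 [0.67  0.128 0.08 ]
top timer 0.64 279 211 [0.408 0.262 0.047]
```

View pics/scene0.png

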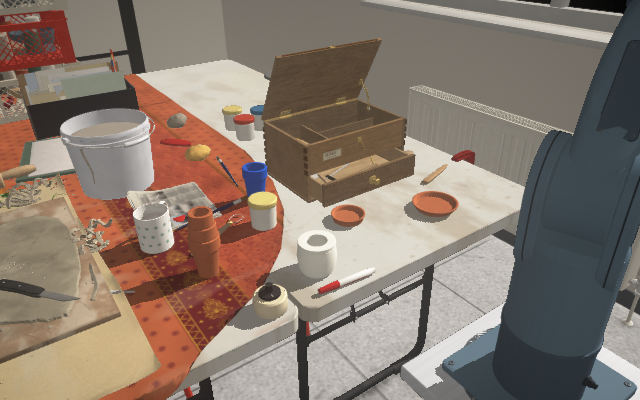

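View pics/top0.png

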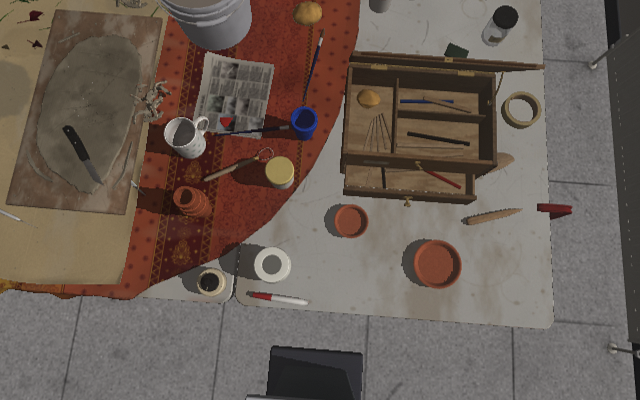

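Scene: the nest is at (203,240), the cover pot (317,253), the small saucer (348,214), the large saucer (435,204), the glaze pot (263,210) and the timer (270,300). Top: the nest is at (190,200), the cover pot (272,265), the small saucer (351,220) and the large saucer (437,263).

Things that could be taken for the nest (scene pixels):
- terracotta stack (203,240): chosen
- blue look-alike (255,178)
- dotted mug (154,227)

The yellow-lidded glaze pot is (263,210); the one at (232,115) is a distractor.

```bash
cat >> h.py <<'E'
from scipy.optimize import least_squares
def circ(P,r,c0):
    f=lambda q: np.hypot(P[:,0]-q[0],P[:,1]-q[1])-r
    o=least_squares(f,c0,loss='soft_l1',f_scale=.002)
    return o.x, np.median(abs(f(o.x))), len(P)
def near(P,c,R,z0,z1):
    P=P.reshape(-1,3); P=P[~np.isnan(P[:,0])]
    return P[(np.hypot(P[:,0]-c[0],P[:,1]-c[1])<R)&(P[:,2]>z0)&(P[:,2]<z1)]
E
python3 - <<'E'
from h import *
for c in ['scene','top']:
    s=dict(np.load(c+'0.npz')); W=cloud(s); print(c)
    for n,c0,R,z0,z1,r in [('small',(.57,.325),.06,.128,.148,.025),('mid',(.57,.325),.06,.1,.12,.029),('large',(.57,.325),.06,.07,.092,.033),
      ('cover',(.45,.13),.06,.02,.06,.043),('glaze',(.67,.13),.06,.02,.06,.0355),('timer',(.4,.265),.05,.005,.03,.034),
      ('sl',(.49,-.277),.08,.013,.03,.055),('ss',(.575,-.06),.06,.013,.03,.040)]:
        P=near(W,c0,R,z0,z1); 
        if len(P)<10: print(n,len(P)); continue
        q,e,m=circ(P,r,c0); A=near(W,q,R,-.01,.3)
        print(n,q.round(4),'res',round(e,4),m,'top z',np.percentile(A[:,2],[50,98]).round(4))
    # obstacles: max height map on 4cm grid
    P=W.reshape(-1,3);P=P[~np.isnan(P[:,0])]
    xs=np.arange(.3,.96,.04); ys=np.arange(.56,-.44,-.04)
    if c=='top':
        print('y:',(ys*100).astype(int))
        for x in xs[::-1]:
            print(int(round(x*100)),[int(1000*max([-.009]+list(P[(abs(P[:,0]-x)<.02)&(abs(P[:,1]-y)<.02),2]))) for y in ys])
s=dict(np.load('top0.npz'));a=s['img'][90:310,140:480];b=dict(np.load('scene0.npz'))['img'][140:330,120:480]
a=cv2.resize(a,None,fx=2.2,fy=1.5);b=cv2.resize(b,(a.shape[1],260))
b=cv2.resize(dict(np.load('scene0.npz'))['img'][150:310,120:360],(800,533))
cv2.imwrite('pics/c1.png',b[...,::-1])
E
```

```text
scene
small [0.5784 0.3193] res 0.0023 308 top z [0.0526 0.1517]
mid [0.5805 0.3188] res 0.0008 240 top z [0.0538 0.1517]
large [0.5806 0.3186] res 0.0007 295 top z [0.0539 0.1517]
cover [0.4536 0.123 ] res 0.0015 752 top z [0.0414 0.0759]
glaze [0.6814 0.126 ] res 0.0012 361 top z [0.0281 0.0778]
timer [0.403  0.2679] res 0.0007 327 top z [0.0205 0.0576]
sl [ 0.4863 -0.2698] res 0.002 281 top z [0.0063 0.018 ]
ss [ 0.5748 -0.0546] res 0.0016 199 top z [0.0063 0.0182]
top
small [0.5766 0.3141] res 0.0036 134 top z [0.0044 0.1535]
mid [0.5684 0.3123] res 0.0056 130 top z [0.0041 0.1535]
large [0.58   0.3173] res 0.0006 90 top z [0.0046 0.1535]
cover [0.4536 0.1238] res 0.0007 72 top z [0.0088 0.0781]
glaze [0.6816 0.1283] res 0.0006 63 top z [0.0052 0.08  ]
timer [0.4021 0.2676] res 0.0003 55 top z [0.0233 0.0596]
sl [ 0.488  -0.2729] res 0.0025 582 top z [0.0069 0.0199]
ss [ 0.5767 -0.0572] res 0.0021 339 top z [0.0062 0.02  ]
y: [ 56  52  48  43  39  35  31  27  23  19  15  11   7   3   0  -4  -8 -12
 -16 -20 -24 -28 -32 -36 -40]
94 [26, 27, 12, 6, 6, 24, 16, 14, 14, 15, 5, 6, 11, 7
[... 909 characters left out ...]
8, 6, 5, 154, 157, 155, 7, 6, 7, 6, 4, 4, 21, 21, 22, 18, 5, 4, 4, 5, 5, 11, 8]
54 [18, 18, 7, 8, 8, 6, 154, 126, 7, 8, 8, 4, 4, 3, 19, 23, 20, 4, 5, 5, 22, 22, 22, 3, 4]
50 [8, 8, 7, 8, 7, 7, 7, 5, 6, 6, 77, 78, 78, 4, 4, 7, 4, 5, 4, 21, 20, 12, 25, 5, 6]
46 [8, 7, 8, 7, 5, 7, 6, 7, 7, 4, 79, 80, 81, 5, 5, 3, 4, 4, 5, 21, 21, 18, 23, 6, 4]
42 [10, 8, 7, 6, 7, 9, 7, 63, 62, 4, 80, 79, 79, 4, 4, 4, 4, 5, 5, 5, 20, 21, 22, 4, 5]
38 [10, 7, 10, 7, 6, 5, 6, 65, 52, 5, 18, 20, 20, 18, 4, 5, 4, 4, 5, 5, 5, 5, 4, 4, 5]
34 [5, 4, 6, 5, 3, 3, 3, 4, 3, 1, 5, 2, 4, 2, 2, 3, 5, 3, 4, 4, 6, 3, 3, 6, 4]
30 [-9, -9, -9, -9, -9, -9, -9, -9, -9, -9, -9, -9, -9, -9, -9, -9, -9, -9, -9, -9, -9, -9, -9, -9, -9]
```

View pics/c1.png

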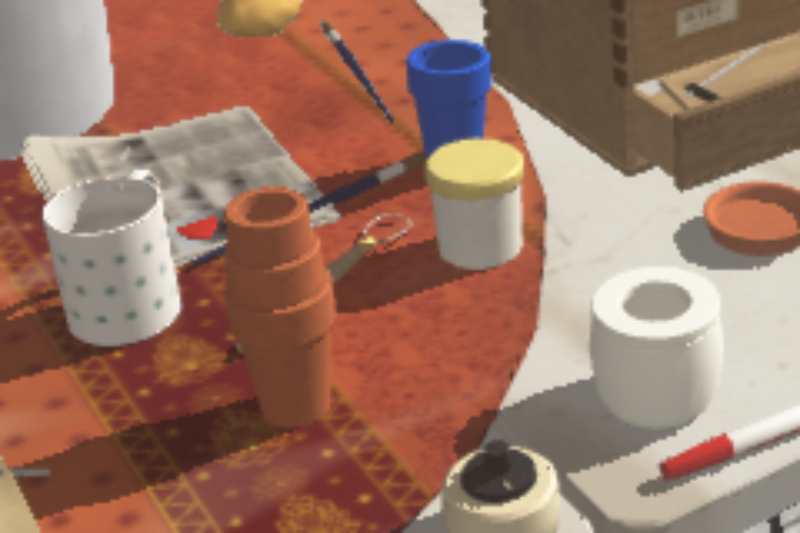

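The crop shows the terracotta nest of three at (280,300) and the blue look-alike behind it at (450,95), so the choice is confirmed. The scene and top views agree on the nest at about (0.580,0.318), top at 0.152. Next I'll move off and refine with the wrist camera.

```bash
cat >> h.py <<'E'
from scipy.spatial.transform import Rotation as Ro
D=np.array([0,1.,0,0])
def wcloud(name=None):
    st=readout.state(); s=snapshot('wrist')
    if name: save(s,name)
    q=st['ee_rot']; R=Ro.from_quat([q[1],q[2],q[3],q[0]]).as_matrix()
    T=np.array(s['tool_from_camera']); C=cloud(s)
    return (C@T[:3,:3].T+T[:3,3])@R.T+st['tool_pos'], s
E
python3 - <<'E'
from h import *
for p in [(.58,.32,.14),(.58,.32,.35),(.487,-.271,.09),(.575,-.056,.12),(.454,.123,.11),(.5,-.2,.35)]:
    print(p,bot.inverse_kinematics(np.array(p),D))
def rep(W,L):
    for n,c0,R,z0,z1,r in L:
        P=near(W,c0,R,z0,z1)
        if len(P)<10: print(n,len(P)); continue
        q,e,m=circ(P,r,c0); print(n,q.round(4),round(e,4),m,'top',np.percentile(near(W,q,R,-.02,.3)[:,2],[5,98]).round(4))
SA=[('sl',(.487,-.271),.08,.013,.03,.055),('ss',(.5757,-.056),.06,.013,.03,.040)]
NE=[('small',(.58,.3187),.035,.145,.17,.0215),('mid',(.58,.3187),.04,.118,.127,.027),('cover',(.4536,.1235),.06,.068,.09,.0325),('coverb',(.4536,.1235),.06,.02,.06,.043)]
bot.reach(np.array([.5,-.17,.36]),D); print(readout.state()['time_s'])
W,s=wcloud('w1.png'); rep(W,SA)
bot.reach(np.array([.5,.22,.40]),D); print(readout.state()['time_s'])
W,s=wcloud('w2.png'); rep(W,NE); print(s['tool_from_camera'])
np.savez('w2.npz',W=W,img=s['img'])
E
```

```text
(0.58, 0.32, 0.14) [-0.14140587  0.78114611 -0.6660664   1.55159487  0.54316473  1.00052169
 -2.53628601]
(0.58, 0.32, 0.35) [ 0.06615319  0.72400717 -1.122025    1.33690493  0.64372543  1.46466578
 -2.58347818]
(0.487, -0.271, 0.09) [ 0.48996943  0.60695876 -0.08250043  1.88646799  0.0776204   0.65121433
 -1.21042246]
(0.575, -0.056, 0.12) [ 0.17706107  0.594641   -0.21104331  1.81645126  0.17332785  0.74839157
 -1.69696921]
(0.454, 0.123, 0.11) [ 0.03623992  0.50834437 -0.48570611  2.07939633  0.38961826  0.641269
 -2.28450953]
(0.5, -0.2, 0.35) [ 0.49665168  0.26192409 -0.24376845  1.70168147  0.06747475  1.18618897
 -1.33525802]
2.975
sl [ 0.4876 -0.2733] 0.0024 1666 top [-0.0019  0.0186]
ss [ 0.5762 -0.0585] 0.0021 1218 top [-0.0016  0.0191]
4.4833
small [0.5794 0.3161] 0.0018 921 top [0.001  0.1534]
mid [0.5792 0.3148] 0.0028 530 top [0.0005 0.1533]
cover [0.4534 0.1226] 0.0045 1837 top [-0.0018  0.0763]
coverb [0.4516 0.1213] 0.0009 390 top [-0.0018  0.0763]
[[-2.51318665e-04 -9.66127969e-01 -2.58063333e-01  6.60720531e-02]
 [ 9.99998703e-01  1.67799767e-04 -1.60206559e-03  3.38287440e-04]
 [ 1.59110335e-03 -2.58063401e-01  9.66126674e-01 -1.35229231e-01]
 [ 0.00000000e+00  0.00000000e+00  0.00000000e+00  1.00000000e+00]]
```

```bash
cat >> h.py <<'E'
def ring(W,c0,zt,R=.06,tol=.004):
    """top annulus: outer & inner circle centre/diameter from a 0.5 mm raster"""
    P=near(W,c0,R,zt-tol,zt+tol); g=.0005; n=int(2*R/g)
    m=np.zeros((n,n),np.uint8); ij=((P[:,:2]-c0+R)/g).astype(int).clip(0,n-1); m[ij[:,0],ij[:,1]]=255
    m=cv2.morphologyEx(m,cv2.MORPH_CLOSE,np.ones((7,7)))
    cs,h=cv2.findContours(m,cv2.RETR_CCOMP,cv2.CHAIN_APPROX_NONE)
    out=[]
    for c,hh in zip(cs,h[0]):
        if cv2.contourArea(c)*g*g<3e-4: continue
        (a,b),r=cv2.minEnclosingCircle(c) ; e=cv2.fitEllipse(c)
        out.append(('hole' if hh[3]>=0 else 'outer',(np.array(e[0])[::-1]*g-R+c0).round(4),(np.array(e[1])*g).round(4)))
    return out
E
python3 - <<'E'
from h import *
c=np.array([.4530,.1232])
bot.reach(np.array([*c,.20]),D); bot.pause(.3)
W,s=wcloud('w3.png'); print(readout.state()['tool_pos'],np.percentile(near(W,c,.05,.05,.1)[:,2],[50,90])); print(ring(W,c,.075))
n=np.array([.58,.3175])
bot.reach(np.array([*n,.275]),D); bot.pause(.3)
W,s=wcloud('w4.png'); print(readout.state()['tool_pos'],np.percentile(near(W,n,.03,.13,.17)[:,2],[50,90])); print(ring(W,n,.152)); print(readout.state()['time_s'])
a=cv2.hconcat([cv2.resize(cv2.imread(f'pics/{k}.png'),(400,250)) for k in('w3','w4')]);cv2.imwrite('pics/c2.png',a)
E
```

```text
[0.45345725 0.12362116 0.20047867] [0.07502028 0.0759534 ]
[('outer', array([0.4524, 0.1216]), array([0.0793, 0.0794])), ('hole', array([0.4523, 0.1215]), array([0.0445, 0.0447]))]
[0.58002523 0.31680164 0.27504942] [0.15168715 0.15283033]
[('outer', array([0.5797, 0.3168]), array([0.0484, 0.0486])), ('hole', array([0.5796, 0.3167]), array([0.0358, 0.036 ]))]
7.1083
```

View pics/c2.png

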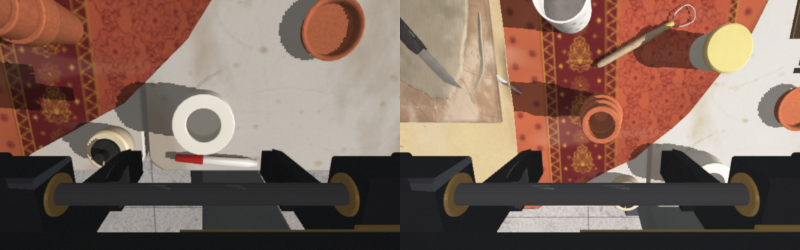

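Left: the cover pot mouth is centred at (203,122), measured 44.6 mm. Right: the nest mouth is at (601,122), measured 36 mm. Both match the description. Next is grasping the small pot.

```bash
cat >> h.py <<'E'
def S(tag):
    s=readout.state(); print(tag,round(s['time_s'],2),s['tool_pos'].round(4),'w',round(s['grip_width'],4),'ff',round(s['finger_force'],1),'F',np.round(s['ft_force'],1))
    return s
E
python3 - <<'E'
from h import *
n=[.5798,.3172]
bot.move_straight(np.array([*n,.138])); S('down')
bot.set_gripper(.03); S('grip')
bot.move_straight(np.array([*n,.26]),max_speed=.08); bot.pause(.3); s=S('up')
W,sn=wcloud('w5.png'); p=s['tool_pos']
print(ring(W,p[:2],p[2]+.014,.05,.006)); print(near(W,p[:2],.03,p[2]-.05,p[2]+.05)[:,2].shape, ring(W,np.array(n),.124,.06,.005))
E
```

```text
down 8.18 [0.5804 0.3178 0.1391] w 0.0881 ff 0.0 F [-0.8  0.4  0.2]
grip 8.87 [0.5798 0.3173 0.1381] w 0.0473 ff 30.0 F [-0.6  0.8  0.3]
up 10.84 [0.5798 0.3172 0.2599] w 0.0476 ff 30.0 F [ 0.3 -1.1 -1.1]
[('outer', array([0.5878, 0.3166]), array([0.0284, 0.0625]))]
(10643,) [('outer', array([0.5802, 0.3168]), array([0.0514, 0.0531]))]
```

View pics/w5.png

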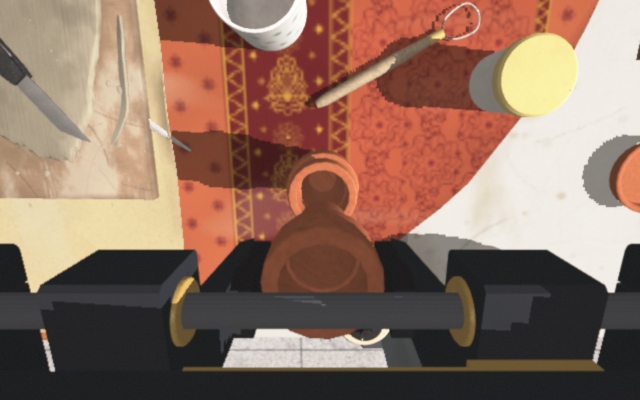

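The small pot is held upright between the pads at about (322,290), with the middle pot's mouth left behind at (323,190). I'll measure the held pot's x offset with the same camera and then insert.

```bash
python3 - <<'E'
from h import *
s=S('hold'); p=s['tool_pos']; W,_=wcloud()
for k in range(-50,18,6):
    z=p[2]+k/1000; P=W.reshape(-1,3); P=P[(abs(P[:,2]-z)<.003)&(abs(P[:,1]-p[1])<.012)&(abs(P[:,0]-p[0])<.04)]
    if len(P)>8: print(k,len(P),'x',((np.percentile(P[:,0],[2,50,98])-p[0])*1000).round(1))
P=W.reshape(-1,3); P=P[(P[:,2]>p[2]+.008)&(P[:,2]<p[2]+.02)&(abs(P[:,1]-p[1])<.014)&(P[:,0]-p[0]>.017)&(P[:,0]-p[0]<.04)]
print(len(P), P[:,2].min()-p[2],P[:,2].max()-p[2])
for r in (.025,.018): 
    q=circ(P,r,p[:2]); print(r,(q[0]-p[:2])*1000,q[1])
E
```

```text
hold 10.89 [0.5798 0.3172 0.2599] w 0.0471 ff 30.0 F [-0.5  0.5 -2.1]
-50 205 x [-12.9 -10.7  16.1]
-44 258 x [-13.5 -10.8  16.8]
-38 307 x [-14.1 -11.5  17.5]
-32 281 x [-14.7 -12.6  -7.2]
-26 317 x [-15.2 -13.4  -8.4]
-20 334 x [-16.1 -14.1  -9.7]
-14 527 x [-17.7 -15.2  23.6]
-8 260 x [-16.1  22.8  24.5]
-2 234 x [21.5 23.6 24.5]
4 253 x [21.3 23.7 24.4]
10 420 x [-22.2  23.1  24.5]
16 1508 x [-23.4  18.2  23.7]
1419 0.00800308829710722 0.0160665590360356
0.025 [-2.82416942 -0.17063251] 0.0016507160632436846
0.018 [ 4.66524826 -0.14622497] 0.0016092653791413836
```

```bash
python3 - <<'E'
from h import *
bot.reach(np.array([.425,.1214,.27]),D); bot.pause(.3)
M=[]
for i in range(4):
    W,_=wcloud('w6.png' if i==0 else None); o=[r for r in ring(W,np.array([.4523,.1215]),.075,.06,.004) if abs(r[2].mean()-.0445)<.002]
    print(o); M+=[r[1] for r in o if r[0]=='hole']
S('hover')
if M: 
    c=np.mean(M,0)+[.0005,.00015]; print('target',c)
    np.save('cov.npy',c)
    bot.move_straight(np.array([*c,.20])); bot.move_straight(np.array([*c,.147]),max_speed=.08)
    s0=S('above')
E
```

```text
[('hole', array([0.4523, 0.1214]), array([0.0447, 0.0449]))]
[('hole', array([0.4522, 0.1215]), array([0.0448, 0.045 ]))]
[('hole', array([0.4522, 0.1215]), array([0.0447, 0.0451]))]
[('hole', array([0.4522, 0.1215]), array([0.0449, 0.045 ]))]
hover 12.43 [0.4251 0.1216 0.2699] w 0.0474 ff 30.0 F [ 0.2  1.  -1.9]
target [0.452725 0.121625]
above 13.89 [0.453  0.1218 0.1473] w 0.0474 ff 30.0 F [ 0.4  1.  -0.7]
```

```bash
cat >> h.py <<'E'
def lower(c,z0,z1,step=.004,lim=6,v=.05):
    """step down until the mean upward force rises by lim; returns z reached"""
    f=lambda: np.mean([readout.state()['ft_force'] for _ in range(1)],0)
    b=f(); z=z0
    while z>z1+1e-6:
        z=max(z1,z-step); bot.move_straight(np.array([*c,z]),max_speed=v); bot.pause(.05)
        d=f()-b
        if np.abs(d[2])>lim or np.hypot(d[0],d[1])>lim: print('contact',round(z,4),d.round(1)); break
    return z
E
python3 - <<'E'
from h import *
c=np.load('cov.npy')
z=lower(c,.147,.093); S(z)
if z<.0931: z=lower(c,.093,.088,.001,4); S(z)
E
```

```text
0.093 18.09 [0.4527 0.1216 0.093 ] w 0.0474 ff 30.0 F [-0.1 -0.1 -1.7]
contact 0.088 [-3.9 -0.9 14.7]
0.088 19.59 [0.4528 0.1217 0.0889] w 0.0475 ff 30.0 F [-4. -1. 13.]
```

The pot is home. I'll release it, go back to the nest and take the middle pot.

```bash
python3 - <<'E'
from h import *
c=np.load('cov.npy')
bot.set_gripper(.088); S('open')
bot.move_straight(np.array([*c,.23]),max_speed=.15); bot.pause(.2)
W,_=wcloud('w7.png'); print('cover/small',ring(W,c,.075),ring(W,c,.103,.06,.004))
n=np.array([.5798,.3172])
bot.reach(np.array([*n,.25]),D); bot.pause(.3)
W,_=wcloud('w8.png'); S('nest'); print(ring(W,n,.124))
a=cv2.hconcat([cv2.resize(cv2.imread(f'pics/{k}.png'),(400,250)) for k in('w7','w8')]);cv2.imwrite('pics/c3.png',a)
E
```

```text
open 20.33 [0.4527 0.1216 0.088 ] w 0.0884 ff 0.0 F [-0.1  0.8 -0.3]
cover/small [('outer', array([0.4523, 0.1215]), array([0.0792, 0.0794])), ('hole', array([0.4471, 0.1213]), array([0.0551, 0.059 ]))] [('outer', array([0.4525, 0.1212]), array([0.0485, 0.0487])), ('hole', array([0.4525, 0.1212]), array([0.0357, 0.0362]))]
nest 22.97 [0.5799 0.3164 0.2503] w 0.0879 ff 0.0 F [ 0.1 -1.1 -0.8]
[('outer', array([0.5797, 0.3168]), array([0.0562, 0.0566])), ('hole', array([0.5795, 0.3168]), array([0.0437, 0.044 ]))]
```

View pics/c3.png

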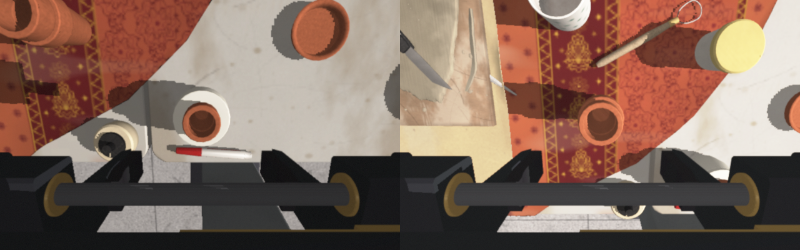

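Left: the small pot sits in the cover pot at (203,122), its rim at 0.103 m and centred within 0.3 mm. Right: the middle pot's mouth is at (602,123), 44 mm across. Now the middle pot.

```bash
python3 - <<'E'
from h import *
n=np.array([.5798,.3172]); t=np.array([.5762,-.0575])
bot.move_straight(np.array([*n,.110])); bot.set_gripper(.035); s=S('grip')
assert .05<s['grip_width']<.062
bot.move_straight(np.array([*n,.25]),max_speed=.1); S('up')
W,_=wcloud(); print('large',ring(W,n,.096))
bot.reach(np.array([*t,.24]),D); S('over'); 
W,_=wcloud('w9.png'); P=near(W,t,.06,.014,.03); print(circ(P,.0415,t), ring(W,t,.016,.06,.004))
E
```

```text
grip 24.63 [0.5799 0.3173 0.1102] w 0.0558 ff 30.0 F [-0.1  0.2  2.5]
up 26.18 [0.5795 0.3169 0.2492] w 0.0565 ff 30.0 F [-0.2  0.3 -3.3]
large [('outer', array([0.58  , 0.3169]), array([0.0594, 0.0605]))]
over 27.63 [ 0.5766 -0.0555  0.2403] w 0.0562 ff 30.0 F [-0.2  0.1 -3.3]
(array([ 0.57446342, -0.05781279]), np.float64(0.002207130970557046), 1357) [('outer', array([ 0.5766, -0.0582]), array([0.0785, 0.0801]))]
```

View pics/w9.png

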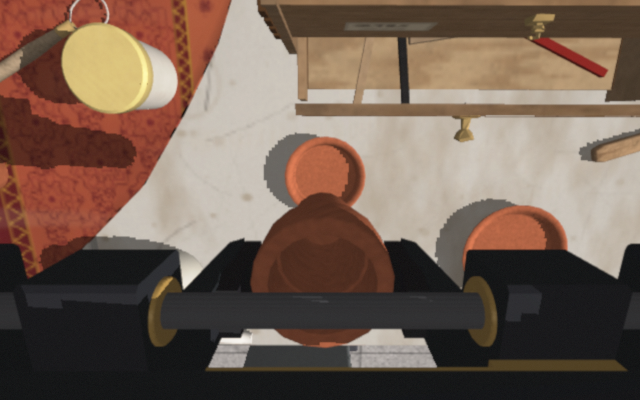

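The held middle pot is at (322,270), with the small saucer ahead of and below it at (326,175), measured at (0.576,-0.058). I'll lower the pot, release it, and then fetch the large pot.

```bash
python3 - <<'E'
from h import *
n=np.array([.5798,.3172]); t=np.array([.5765,-.0578])
bot.move_straight(np.array([*t,.095]),max_speed=.12)
z=lower(t,.095,.080,.002,4); S(z)
bot.set_gripper(.088); S('open')
bot.move_straight(np.array([*t,.22]),max_speed=.15); bot.pause(.2)
W,_=wcloud('w10.png'); print('mid',ring(W,t,.096),'saucer',ring(W,t,.016))
bot.reach(np.array([*n,.22]),D); bot.pause(.2)
W,_=wcloud('w11.png'); S('nest'); print(ring(W,n,.096))
E
```

```text
contact 0.081 [-2.  -1.   9.4]
0.08099999999999999 31.14 [ 0.5772 -0.0577  0.0822] w 0.0563 ff 30.0 F [-2.8 -0.4  7.4]
open 31.77 [ 0.5765 -0.0578  0.0809] w 0.088 ff 0.0 F [-0.9  0.6 -0.7]
mid [('outer', array([ 0.5765, -0.0582]), array([0.0564, 0.0565])), ('hole', array([ 0.5764, -0.0582]), array([0.0437, 0.0439]))] saucer [('outer', array([ 0.5731, -0.0582]), array([0.0225, 0.03  ])), ('outer', array([ 0.5743, -0.0582]), array([0.0805, 0.0837]))]
nest 34.74 [0.5804 0.316  0.22  ] w 0.088 ff 0.0 F [-0.3 -0.5 -0.2]
[('outer', array([0.5796, 0.3168]), array([0.0643, 0.0645])), ('hole', array([0.5795, 0.3168]), array([0.0516, 0.0519]))]
```

```bash
python3 - <<'E'
from h import *
n=np.array([.5798,.3172]); t=np.array([.4878,-.2728])
bot.move_straight(np.array([*n,.074])); bot.set_gripper(.045); s=S('grip')
assert .058<s['grip_width']<.07
bot.move_straight(np.array([*n,.27]),max_speed=.12); S('up')
bot.reach(np.array([*t,.25]),D); S('over')
W,_=wcloud('w12.png'); print(ring(W,t,.016,.08,.004))
bot.move_straight(np.array([*t,.095]),max_speed=.12)
z=lower(t,.095,.079,.002,4); S(z)
bot.set_gripper(.088); S('open')
bot.move_straight(np.array([*t,.24]),max_speed=.15); bot.pause(.2)
W,_=wcloud('w13.png'); print('large',ring(W,t,.104),'saucer',ring(W,t,.016,.08))
bot.reach(np.array([.45,-.33,.35]),D)
for c in ['scene','top']: s=snapshot(c); save(s,c+'1.png')
S('end')
E
```

```text
grip 36.35 [0.5801 0.3173 0.0745] w 0.0647 ff 30.0 F [-1.1 -1.2  3.4]
up 38.13 [0.5795 0.317  0.2692] w 0.0644 ff 30.0 F [-0.1 -0.1 -2.4]
over 40.27 [ 0.4886 -0.2716  0.2501] w 0.0647 ff 30.0 F [ 0.7  0.7 -1.5]
[('outer', array([ 0.4883, -0.274 ]), array([0.1072, 0.1103]))]
contact 0.081 [-3.  -0.1 14.1]
0.08099999999999999 43.87 [ 0.4884 -0.2729  0.0824] w 0.0647 ff 30.0 F [-3.2  0.9 11.6]
open 44.39 [ 0.4878 -0.2728  0.0809] w 0.088 ff 0.0 F [-0.5 -0.6  0.3]
large [('outer', array([ 0.4873, -0.2733]), array([0.0642, 0.0645])), ('hole', array([ 0.4873, -0.2733]), array([0.0518, 0.052 ]))] saucer [('outer', array([ 0.4846, -0.2732]), array([0.0307, 0.0372])), ('outer', array([ 0.4855, -0.274 ]), array([0.11  , 0.1132]))]
end 46.53 [ 0.4498 -0.3289  0.3487] w 0.0878 ff 0.0 F [-0.8 -0.2  0.1]
```

View pics/scene1.png

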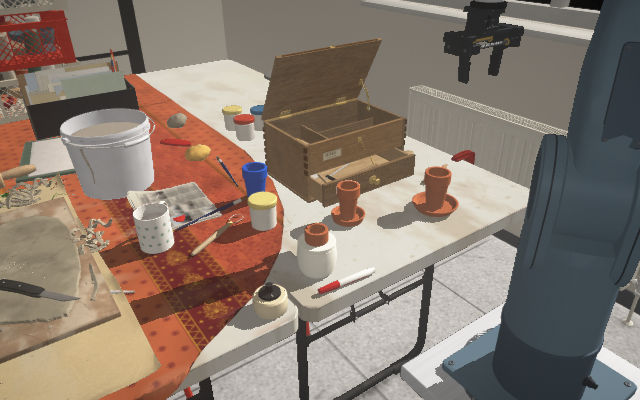

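View pics/w13.png

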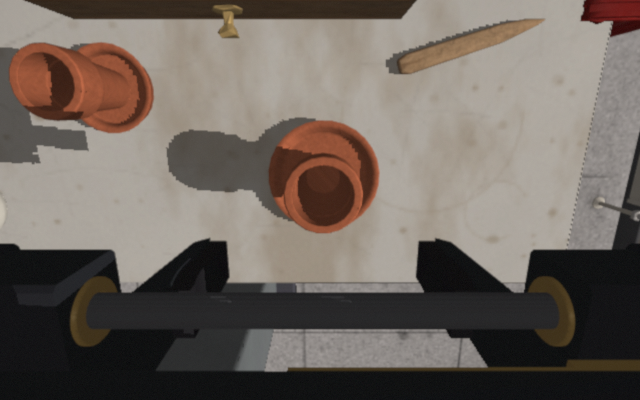

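The scene view shows all three pots upright: large at (436,190), middle at (348,203), small at (317,235). The glaze pot and the timer have not moved. The wrist view shows the large pot in its saucer at (323,180), rim at 0.104 m and centred. I'm handing in.

```bash
python3 -c "
from workcell import bot
print(bot.close_job())"
```

```text
the job is handed in; nothing more can be done
None
```

The job is handed in after 46.5 s on the robot's clock: the large and middle pots stand centred in their saucers, the small pot's collar rests on the cover pot's rim, all three are upright and released, and the glaze pot and timer were left alone; the hand-in returned no verdict.

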